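# Fill the tray of nutcrackers and stack the empty one

### The arm

A 7-joint arm with a two-finger parallel gripper is mounted at the origin on the work surface. World frame = base frame: x ahead of the robot, y to its left, z up, the work surface at z = 0. Lengths are in mm, angles in rad, forces in N, time in s.
With the tool pointing down it reaches from about 400 to 875 mm from the base axis. Payload 4.4 kg.
Tool frame: the origin (TCP) lies where the fingers leave the gripper's body, on its centre line; the fingertips stand 73 mm ahead of it and the grasp point (between the pads) lies 54 mm ahead of it; z points along the fingers, y is the line along which they close (so a half turn about z gives the same grasp; the last joint's range is limited). The gripper opens to 85 mm and grips with 20 to 120 N. Pads are 22 mm wide; open, the fingers measure 114 mm over their backs; the gripper's body (76 mm by 85 mm) begins 54 mm behind the grasp point. The pads swing forward as they close: fully open they stand 13 mm farther back than shut.
Start: joints at [-1.337, 0.628, 0.038, 1.517, -0.027, 0.996, -0.02], TCP at [191.942, 621.027, 303.913] pointing down, gripper open.
Joint ranges: [-3.06, 3.06], [-0.37, 2.12], [-1.25, 1.32], [0.18, 2.47], [-1.1, 4.24], [0.23, 1.98], [-2.94, 2.94]. Speed limits (rad/s): [2.57, 2.57, 3.14, 3.14, 3.14, 3.14, 3.14].

### API

Orientations are given as [roll, pitch, yaw] about the fixed x, y, z axes, in that order (R = Rz(yaw) Ry(pitch) Rx(roll)).
In Python, from cell import ctrl gives the robot as it stands.
- The arm moves only by the tool send_rows, never from a script. Its argument "rows" is a list that holds one entry, the list of rows, each a list of 6 numbers: the shift along the tool's x, y, z in cm, then the turn, a rotation vector about the tool's x, y, z in rad. In form: [[[tx, ty, tz, wx, wy, wz], ...]]. A call has 1 to 10 rows; each row is the pose to reach, as a shift and turn from the pose commanded when the call began, along the tool's axes at that moment; what a row does not reach only later rows make up. A row lasts 1/10 s, in which the tool goes at most 50 mm and 8.59 degrees, less where a joint would pass 70% of its speed; a pose out of reach is approached as far as the arm can. A call with a gripper value outside its range is refused whole. "grip" is the closure in counts, from 0 (fully open) to 255 (shut), set as the call begins (left out, the last holds). The fingers move at their own pace and stop on an object; the grip force is fixed at half the most. Time passes only in rows, so rows that repeat a pose let the fingers close. It gives the time, the measured TCP pose, the force, the opening and the grip force at its end, in the units of the state.
- ctrl.read_state(): the state, without advancing time (a new reading comes with each control period).
- ctrl.get_image(name): name is "side" or "top"; returns a dict with "pixels" (400x640x3 uint8, red, green, blue), "fx", "fy", "cx", "cy" (pixels), "extrinsics" (4x4, takes a point from camera to world coordinates). Camera axes: x right, y up, looking along -z (the intrinsics and any distortion apply to the point x, -y, -z); pixel columns grow to the right and rows downward; lengths in mm; the calibration is good to about 2 mm. A picture is of the moment at which its call begins. There is no depth.
- ctrl.finish_job(): hands the job in; it is judged then, once.
The state is a dict: "clock": time; "qpos": joint angles; "qd": joint speeds; "tau": joint torques, N m; "eef_pos": TCP position; "tool_rot": TCP orientation; "force": force on the tool from outside, world axes, zero at the start; "torque": the same for the moment, N m; "width": finger opening in mm; "gripper_force": force on a finger pad.
Only numpy, scipy, OpenCV 4.12 (cv2) and the standard library are available. Lean on these libraries where they do the work, as an engineer would, in place of code of your own. Each camera call takes 0.05 s, during which the arm holds its last target. There are 200 camera calls.

### The job

Three brown trays with pockets are in use on the craft table: one holds two wooden nutcrackers and has one empty pocket, one holds a single nutcracker, and the third place is a pile of two empty trays. Stand the single nutcracker upright in the empty pocket so that that tray is full and let go of it; then stack the emptied tray squarely, right way up, on the pile of empty trays. Leave the full tray, its other two nutcrackers and the pile standing where they are.

Things in the scene. Friction and masses are not known exactly. Their poses are not given: they have to be found in the camera images.
- nut_single_mid (a point): The single nutcracker, a turned wooden figure in the middle pocket of the tray to be emptied, 85 mm tall, upright: a cylinder of diameter 26 mm from 6 to 62 mm above its underside, a 32 mm foot disc below, 23 mm head and 25 mm hat above. This point is on its axis half-way up (42.5 mm above its underside); z points up. About 40 g, loose.
- gap (a point): The empty pocket in the tray to be filled: centre of the pocket floor, 3 mm above the table. x runs along the tray, y across, z up. The pocket is 59 mm (x) by 56 mm (y); walls reach 22 mm above the table. It is an end pocket: the tray centre is 62.3 mm away along +x. The tray is like the one to be emptied, loose on the table.
- tray_mid (a point): The tray to be emptied, then stacked: brown, stiff, open, 190 mm long (x), 62 mm wide (y), 22 mm high, walls and floor 3 mm, two dividers making three pockets in a row 62.3 mm apart. This point is its centre, half-way up (11 mm above its underside); z up. Can be gripped across its width by the outsides of its long walls. About 90 g, loose.
- pile_top (a point): The pile: two loose empty trays of the same kind, one squarely on the other, 44 mm high together. This point is the centre of the upper tray at the height of its rim; x along it, y across it, z up. The stacked tray's underside rests on the rim at this height; the trays do not interlock.
- nut_b_mid (a point): Nutcracker already in the middle pocket of the tray to be filled: same shape, 85 mm tall, upright: a cylinder of diameter 26 mm from 6 to 62 mm above its underside, a 32 mm foot disc below, 23 mm head and 25 mm hat above. This point is on its axis half-way up (42.5 mm above its underside); z points up.
- nut_c_mid (a point): Nutcracker already in the other end pocket of the tray to be filled: same shape, 85 mm tall, upright: a cylinder of diameter 26 mm from 6 to 62 mm above its underside, a 32 mm foot disc below, 23 mm head and 25 mm hat above. This point is on its axis half-way up (42.5 mm above its underside); z points up.
Not all that is in view belongs to the job. Leave any red look-alike of the part that bears tray_mid alone. What is shaped like the part that bears nut_single_mid but yellow is not meant.

How it is judged:
By the outcome, as a careful person would: the job done as asked, in the order asked, and still so for the second after the job is handed in, with the robot touching nothing.
It also fails if it takes over 64 s, if anything falls off the work surface, if the arm or the gripper's body presses on something with over 40 N, if the wrist force passes 120 N, or if a joint passes its speed limit or range.

## Working session

There is one attempt and no reset: what is moved stays moved. The work goes in short steps, Python scripts to look and compute and a tool call to move; the robot and the scene stay as the last step left them, time stands still between calls to the robot, and variables do not carry over. Pictures are saved under pics/ and viewed, at most 10 in all, crops included, and the job is handed in when it is done.

Besides the shell and the picture viewer there is one more tool, called after "Request:" as name(argument=value, ...), one argument or row to a line, values as JSON. send_rows: Moves the arm, as the interface text tells. Its arguments: {"type":"object","properties":{"rows":{"type":"array","items":{"type":"array","items":{"type":"array","items":{"type":"number"}}}},"grip":{"type":"number"}},"required":["rows"]}

```bash
mkdir -p pics; ls
cat > h.py <<'E'
import numpy as np, cv2
from cell import ctrl
def grab(n,save=None):
    d=ctrl.get_image(n)
    if save: cv2.imwrite(save,d["pixels"][:,:,::-1])
    return d
def ray(d,u,v):
    T=np.array(d["extrinsics"]); r=T[:3,:3]@np.array([(u-d["cx"])/d["fx"],-(v-d["cy"])/d["fy"],-1.])
    return T[:3,3],r/np.linalg.norm(r)
def onz(d,u,v,z):
    o,r=ray(d,u,v); return o+r*(z-o[2])/r[2]
def proj(d,p):
    T=np.array(d["extrinsics"]); c=T[:3,:3].T@(np.array(p,float)-T[:3,3])
    return d["cx"]+d["fx"]*c[0]/-c[2], d["cy"]-d["fy"]*c[1]/-c[2]
def tri(d1,p1,d2,p2):
    o1,r1=ray(d1,*p1);o2,r2=ray(d2,*p2)
    s=np.linalg.lstsq(np.c_[r1,-r2],o2-o1,rcond=None)[0]
    a=o1+s[0]*r1;b=o2+s[1]*r2
    return (a+b)/2,np.linalg.norm(a-b)
E
python3 - <<'E'
from h import *
for n in("top","side"):
    d=grab(n,f"pics/{n}0.png"); print(n,d.keys(),d["fx"],d["fy"],d["cx"],d["cy"],np.round(d["extrinsics"],3).tolist())
s=ctrl.read_state(); print(s)
E
```

```text
pics
top dict_keys(['pixels', 'fx', 'fy', 'cx', 'cy', 'extrinsics']) 445.2270304561415 445.2270304561415 315.31263786439564 204.56147771534972 [[-0.023, 0.994, -0.111, 420.868], [-1.0, -0.021, 0.013, 1.487], [0.01, 0.111, 0.994, 887.145], [0.0, 0.0, 0.0, 1.0]]
side dict_keys(['pixels', 'fx', 'fy', 'cx', 'cy', 'extrinsics']) 406.52928964608367 406.52928964608367 314.45848557047356 193.49752018354346 [[0.991, 0.044, -0.123, 381.486], [-0.128, 0.51, -0.851, -795.181], [0.025, 0.859, 0.511, 534.375], [0.0, 0.0, 0.0, 1.0]]
{'clock': 0.1, 'qpos': array([-1.33679889,  0.6292589 ,  0.03841843,  1.51828702, -0.02700543,
        0.99632166, -0.01999042]), 'qd': array([-9.12842472e-05, -2.42604902e-03,  1.72856255e-03, -2.34133154e-03,
       -3.53211837e-04, -6.17325209e-04, -7.54803234e-04]), 'tau': array([ 3.04315668e-03, -5.64530182e+01,  1.23056743e+00, -1.93969059e+01,
        1.13409743e-02,  5.53272359e-03,  5.42880386e-06]), 'eef_pos': array([191.78415951, 620.58969816, 303.07096918]), 'tool_rot': array([-3.13983464e+00, -1.30954346e-06,  2.84182272e+00]), 'force': array([ 0.26289371,  0.11879183, -0.37019859]), 'torque': array([0.00472424, 0.03706991, 0.04012577]), 'gripper_force': 0.0, 'width': 85.5693288988373}
```

View pics/top0.png

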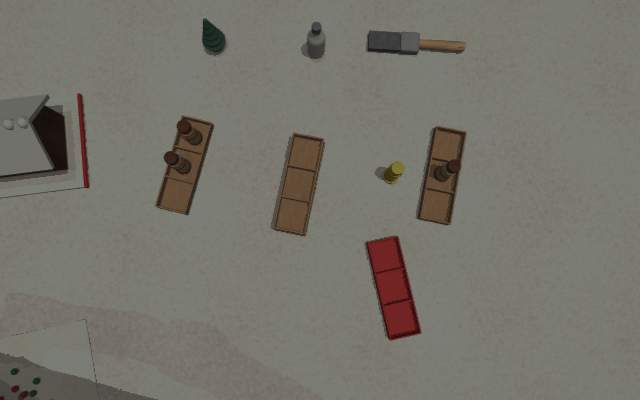

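View pics/side0.png

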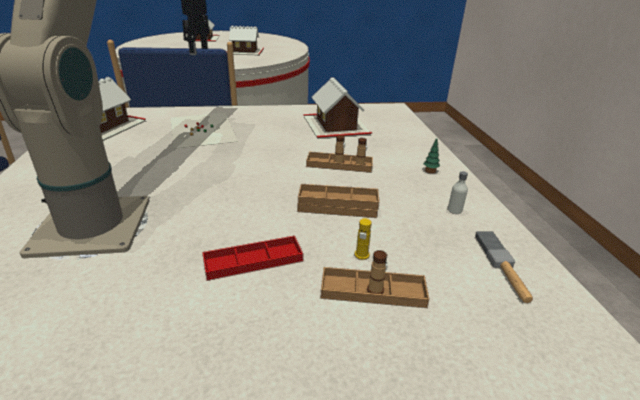

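The top view shows these brown trays:
- Two nutcrackers at about (185,165), with the empty pocket at the lower end near (174,195).
- The empty pile at (298,185). The side view shows it double height at (338,200).
- The tray with a single nutcracker at (442,175), with its hat at (454,166).

These could be mistaken for the targets:
- Nutcracker: the yellow figure at (394,172), and the two figures at (188,128) and (176,162). I choose the brown one at (447,170).
- Tray: the red tray at (393,288), and the brown pile at (298,185). I choose the brown tray at (442,175).

```bash
cat > m.py <<'E'
from h import *
def masks(d,hi_s=70):
    h=cv2.cvtColor(d["pixels"],cv2.COLOR_RGB2HSV)
    return cv2.inRange(h,(5,hi_s,20),(19,255,255))
def blobs(d,roi,amin=400):
    m=masks(d); x0,y0,x1,y1=roi; k=np.zeros_like(m);k[y0:y1,x0:x1]=m[y0:y1,x0:x1]
    k=cv2.morphologyEx(k,cv2.MORPH_CLOSE,np.ones((3,3)))
    cs=[c for c in cv2.findContours(k,cv2.RETR_EXTERNAL,cv2.CHAIN_APPROX_NONE)[0] if cv2.contourArea(c)>amin]
    return cs
E
python3 - <<'E'
from m import *
t=grab("top");s=grab("side")
for n,d,r,z in(("top",t,(140,100,480,250),0),("side",s,(290,130,450,310),0)):
    for c in blobs(d,r):
        M=cv2.moments(c); hull=cv2.convexHull(c)
        q=cv2.approxPolyDP(hull,4,True)[:,0].tolist()
        print(n,cv2.contourArea(c),round(M['m10']/M['m00']),round(M['m01']/M['m00']),q)
        if n=="top":
            for z in (22,44):
                w=np.array([onz(t,u,v,z)[:2] for u,v in hull[:,0]],np.float32)
                (c0,sz,a)=cv2.minAreaRect(w); print("   z",z,np.round(c0,1),np.round(sz,1),round(a,2))
I=t["pixels"][:,:,::-1]; S=s["pixels"][:,:,::-1]
a=[cv2.resize(I[100:240,x:x+100],None,fx=2.6,fy=2.6,interpolation=cv2.INTER_CUBIC) for x in(140,250,390)]
top=np.hstack(a)
b=[cv2.resize(S[y:y+60,x:x+120],None,fx=2.16,fy=2.16,interpolation=cv2.INTER_CUBIC) for x,y in((285,125),(280,170),(315,247))]
bot=np.hstack(b);w=min(top.shape[1],bot.shape[1])
cv2.imwrite("pics/crop0.png",np.clip(np.vstack([top[:,:w],bot[:,:w]])*1.5,0,255).astype(np.uint8)); print(top.shape,bot.shape)
E
```

```text
top 3145.0 299 184 [[293, 133], [323, 139], [304, 235], [273, 227]]
   z 22 [560.1  21.7] [ 66.2 197.1] 77.43
   z 44 [556.6  21.2] [ 64.5 192. ] 77.43
top 3046.0 442 175 [[436, 126], [466, 132], [448, 224], [417, 218]]
   z 22 [ 571.9 -260.9] [ 65.9 192.2] 76.82
   z 44 [ 568.  -254.2] [ 64.2 187.3] 76.82
top 3155.0 184 164 [[182, 115], [213, 126], [187, 214], [155, 206], [164, 155]]
   z 22 [604.4 251.5] [ 77.5 189.8] 74.23
   z 44 [599.8 245.1] [ 75.6 185. ] 74.23
side 3458.0 375 285 [[428, 294], [426, 307], [324, 298], [323, 268], [383, 251], [423, 275]]
side 2166.0 338 200 [[300, 185], [377, 189], [376, 216], [298, 211]]
side 1169.5 341 158 [[372, 157], [370, 171], [306, 165], [326, 130], [344, 130], [365, 139]]
(364, 780, 3) (130, 777, 3)
```

View pics/crop0.png

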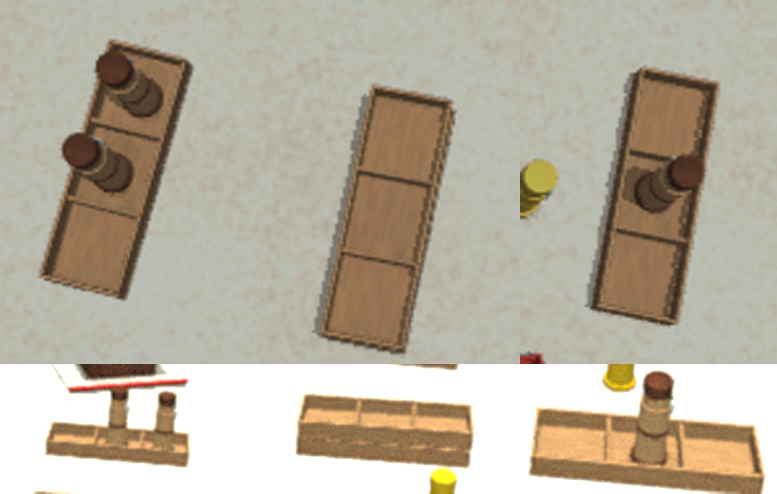

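The crop confirms the choice: a brown figure in the middle pocket of the right-hand brown tray, with a yellow decoy beside it. The empty pocket is at the lower end of the left tray, and the centre pile is two trays high.

```bash
cat > n.py <<'E'
from m import *
t=grab("top");s=grab("side")
C=lambda x0,k,u,v:(x0+(u-k*260+.5)/2.6-.5,100+(v+.5)/2.6-.5)
def sc(k,x0,y0,u,v): return (x0+(u-k*259)/2.16,y0+(v-364)/2.16)
pr=lambda n,x:print(n,np.round(x[0],1),round(x[1],1))
# rim corners, TL TR BR BL in crop, matched with the side crop
T={"full":(0,140,[(108,40),(190,64),(125,298),(41,278)]),"pile":(1,250,[(373,86),(453,102),(405,352),(318,333)]),"mid":(2,390,[(641,68),(718,81),(678,325),(592,308)])}
for n,(k,x0,P) in T.items():
    z=44 if n=="pile" else 22
    W=np.array([onz(t,*C(x0,k,*p),z)[:2] for p in P]); 
    ax=(W[0]+W[1]-W[2]-W[3])/2; wy=(W[0]+W[3]-W[1]-W[2])/2
    print(n,np.round(W,1).tolist(),"c",np.round(W.mean(0),1),"L",np.linalg.norm(ax).round(1),"W",np.linalg.norm(wy).round(1),"yaw",np.arctan2(ax[1],ax[0]).round(3),"yaw far",[np.arctan2(*(W[i]-W[j])[::-1]).round(3) for i,j in((0,3),(1,2))])
# heights by two views: hats
pr("hat single",tri(t,C(390,2,687,172),s,sc(2,315,247,657,379)))
pr("hat b",tri(t,C(140,0,81,150),s,sc(0,285,125,119,392)))
pr("hat c",tri(t,C(140,0,114,68),s,sc(0,285,125,166,398)))
# rim corners BL/BR seen in side: tray mid and pile (left side in image = -x)
pr("mid BR",tri(t,C(390,2,678,325),s,sc(2,315,247,532,458)));pr("mid TR",tri(t,C(390,2,718,81),s,sc(2,315,247,763,474)))
pr("pile BR",tri(t,C(250,1,405,352),s,sc(1,280,170,298,421)));pr("pile TR",tri(t,C(250,1,453,102),s,sc(1,280,170,472,433)))
pr("full BR",tri(t,C(140,0,125,298),s,sc(0,285,125,47,446)))
E
python3 n.py
```

```text
full [[702.4, 253.8], [682.2, 191.0], [503.4, 239.0], [519.8, 301.9]] c [601.9 246.4] L 187.0 W 65.4 yaw -0.26 yaw far [np.float64(-0.258), np.float64(-0.262)]
pile [[655.7, 30.6], [642.3, -28.8], [457.0, 10.8], [472.2, 73.8]] c [556.8  21.6] L 188.9 W 62.9 yaw -0.221 yaw far [np.float64(-0.231), np.float64(-0.21)]
mid [[670.3, -254.9], [658.8, -313.7], [471.9, -272.2], [486.1, -208.2]] c [ 571.8 -262.2] L 190.7 W 62.8 yaw -0.233 yaw far [np.float64(-0.248), np.float64(-0.218)]
hat single [ 575.2 -263.8   87.5] 1.0
hat b [602.1 253.9  83.7] 1.5
hat c [660.5 231.5  83.3] 2.6
mid BR [ 473.2 -272.9   20.3] 2.3
mid TR [ 657.2 -312.8   23.5] 2.4
pile BR [458.2  10.7  44.6] 2.4
pile TR [641.9 -28.7  43.9] 0.7
full BR [505.1 240.8  15. ] 2.0
```

Request:
send_rows(
  rows=[
    [[-62.5, -73.2, 0, 0, 0, -0.066], [-62.5, -73.2, 0, 0, 0, -0.066], [-62.5, -73.2, 0, 0, 0, -0.066], [-62.5, -73.2, 0, 0, 0, -0.066], [-62.5, -73.2, 0, 0, 0, -0.066], [-62.5, -73.2, 0, 0, 0, -0.066], [-62.5, -73.2, 0, 0, 0, -0.066], [-62.5, -73.2, 0, 0, 0, -0.066], [-62.5, -73.2, 0, 0, 0, -0.066], [-62.5, -73.2, 0, 0, 0, -0.066]],
  ],
  grip=0,
)

```text
clock: 1.3
eef_pos: [390.4, 160.0, 304.2]
tool_rot: [3.141, 0.001, 2.908]
force: [1.5, 0.4, -0.0]
width: 85.3
gripper_force: 0.0
```

Request:
send_rows(
  rows=[
    [[-27.6, -36.9, 8.4, 0, 0, 0], [-27.6, -36.9, 8.4, 0, 0, 0], [-27.6, -36.9, 8.4, 0, 0, 0], [-27.6, -36.9, 8.4, 0, 0, 0], [-27.6, -36.9, 8.4, 0, 0, 0], [-27.6, -36.9, 8.4, 0, 0, 0], [-27.6, -36.9, 8.4, 0, 0, 0], [-27.6, -36.9, 8.4, 0, 0, 0], [-27.6, -36.9, 8.4, 0, 0, 0], [-27.6, -36.9, 8.4, 0, 0, 0]],
  ],
)

```text
clock: 2.3
eef_pos: [573.0, -267.4, 219.0]
tool_rot: [-3.138, 0.001, 2.902]
force: [-0.6, -0.3, 0.1]
width: 85.4
gripper_force: 0.0
```

```bash
cat > g.py <<'E'
import sys
from h import *
# usage: g.py x y z yaw -> row from the present pose
from scipy.spatial.transform import Rotation as Ro
x,y,z,yw=map(float,sys.argv[1:5]); s=ctrl.read_state()
R0=Ro.from_euler("xyz",s["tool_rot"]);R1=Ro.from_euler("xyz",[np.pi,0,yw])
print(np.round(np.r_[R0.inv().apply(np.array([x,y,z])-s["eef_pos"])/10,(R0.inv()*R1).as_rotvec()],3).tolist(),np.round(s["eef_pos"],1),round(s["clock"],2))
E
python3 g.py 573.5 -263 102 2.908
python3 - <<'E'
from h import *
s=grab("side");t=grab("top")
a=cv2.resize(s["pixels"][130:320,290:470,::-1],None,fx=2.2,fy=2.2); b=cv2.resize(t["pixels"][90:280,380:560,::-1],None,fx=2.2,fy=2.2)
cv2.imwrite("pics/hov.png",np.clip(1.4*np.hstack([a,b]),0,255).astype(np.uint8))
E
```

```text
[0.073, 0.477, 11.695, -0.004, 0.001, -0.006] [ 573.  -267.4  219. ] 2.3
```

View pics/hov.png

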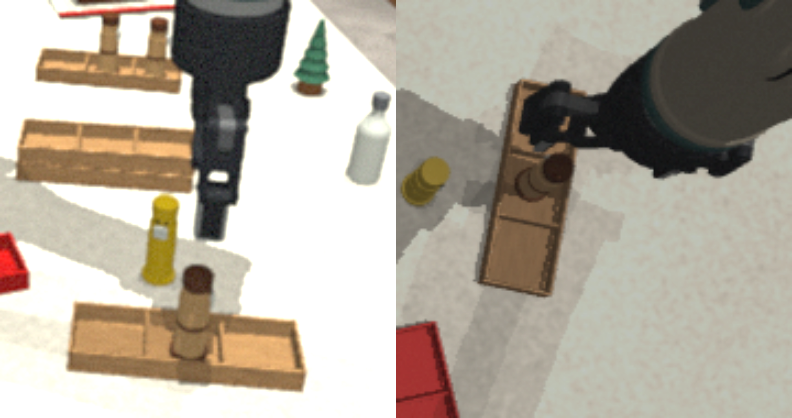

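The hover picture shows the open gripper just above the brown figure, with fingertips at crop (212,235) and hat at (198,275). The yellow figure at (163,235) is clear of the gripper's span along the tray. I'll check the settled pose and the expected projection.

```bash
python3 g.py 573.5 -263 102 2.908
python3 - <<'E'
from h import *
s=grab("side")
for p in ((573,-267,146),(574,-263,88),(574,-263,3),(575.2,-263.8,87.5)):
    u,v=proj(s,p);print(p,round((u-290)*2.2),round((v-130)*2.2))
E
```

```text
[-0.04, 0.256, 11.689, -0.002, 0.0, -0.005] [ 572.6 -265.1  218.9] 2.4
(573, -267, 146) 204 214
(574, -263, 88) 196 272
(574, -263, 3) 185 351
(575.2, -263.8, 87.5) 197 273
```

Run:
```python
from h import *
s=grab("side");t=grab("top")
print(np.round(ctrl.read_state()["eef_pos"],1))
for p in ((563,-309,159),(583,-224,159),(563,-309,146),(583,-224,146),(573,-265,219)):
    u,v=proj(s,p);a,b=proj(t,p);print(p,"side",round((u-290)*2.2),round((v-130)*2.2),"top",round((a-380)*2.2+396),round((b-90)*2.2))
```

```text
[ 572.6 -259.3  219.8]
(563, -309, 159) side 208 235 top 649 163
(583, -224, 159) side 203 168 top 536 140
(563, -309, 146) side 206 250 top 642 167
(583, -224, 146) side 201 182 top 531 144
(573, -265, 219) side 214 129 top 620 133
```

Request:
send_rows(
  rows=[
    [[0, 0, 3, 0, 0, 0], [0, 0, 6, 0, 0, 0], [0, 0, 8, 0, 0, 0], [0, 0, 10, 0, 0, 0], [0, 0, 11, 0, 0, 0], [0, 0, 11.7, 0, 0, 0], [0, 0, 11.7, 0, 0, 0], [0, 0, 11.7, 0, 0, 0], [0, 0, 11.7, 0, 0, 0]],
  ],
)

```text
clock: 3.45
eef_pos: [573.4, -261.2, 103.9]
tool_rot: [-3.141, 0.002, 2.908]
force: [-0.7, 0.5, 0.1]
width: 85.0
gripper_force: 0.0
```

Request:
send_rows(
  rows=[
    [[0, 0, 0, 0, 0, 0], [0, 0, 0, 0, 0, 0], [0, 0, 0, 0, 0, 0], [0, 0, 0, 0, 0, 0], [0, 0, 0, 0, 0, 0], [0, 0, 0, 0, 0, 0], [0, 0, 0, 0, 0, 0], [0, 0, 0, 0, 0, 0], [0, 0, 0, 0, 0, 0], [0, 0, 0, 0, 0, 0]],
  ],
  grip=255,
)

```text
clock: 4.45
eef_pos: [572.9, -261.2, 103.1]
tool_rot: [-3.141, 0.0, 2.908]
force: [-0.2, -0.1, 4.6]
width: 24.3
gripper_force: 58.9
```

Request:
send_rows(
  rows=[
    [[0, 0, -0.5, 0, 0, 0], [0, 0, -1.5, 0, 0, 0], [0, 0, -3, 0, 0, 0], [0, 0, -5, 0, 0, 0], [0, 0, -8, 0, 0, 0], [0, 0, -11, 0, 0, 0], [0, 0, -14, 0, 0, 0], [0, 0, -15, 0, 0, 0], [0, 0, -15, 0, 0, 0]],
  ],
)

```text
clock: 5.35
eef_pos: [573.6, -261.4, 255.3]
tool_rot: [-3.141, 0.004, 2.908]
force: [0.7, -0.9, -1.2]
width: 24.6
gripper_force: 58.8
```

```bash
python3 - <<'E'
from m import *
t=grab("top","pics/t2.png");s=grab("side","pics/s2.png")
st=ctrl.read_state();print(np.round(st["eef_pos"],1),st["width"],st["clock"])
a=cv2.resize(s["pixels"][100:320,240:450,::-1],None,fx=1.9,fy=1.9); b=cv2.resize(t["pixels"][100:230,140:260,::-1],None,fx=3.2,fy=3.2,interpolation=cv2.INTER_CUBIC)
cv2.imwrite("pics/lift.png",np.clip(1.4*np.hstack([a[:416],b[:416]]),0,255).astype(np.uint8)); print(a.shape)
E
python3 g.py 542 264 253 2.881
```

```text
[ 572.3 -260.7  252.3] 24.715882655099904 5.45
(418, 399, 3)
[15.097, 50.343, -0.034, 0.0, -0.001, 0.027] [ 572.3 -260.7  252.3] 5.45
```

View pics/lift.png

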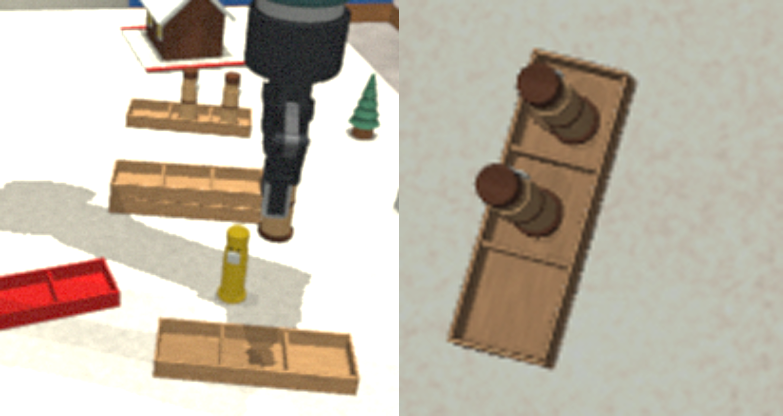

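The figure is held upright between the pads and its tray is left empty. Next I'll rectify the top view onto the rim planes to refine the tray centres.

```bash
cat > rect.py <<'E'
from h import *
def rect(d,I,c,yaw,z,L=240,W=100,k=2):
    ca,sa=np.cos(yaw),np.sin(yaw); src=[];dst=[]
    for a,b in((-1,-1),(1,-1),(1,1),(-1,1)):
        x,y=a*L/2,b*W/2; src.append(proj(d,(c[0]+ca*x-sa*y,c[1]+sa*x+ca*y,z))); dst.append(((x+L/2)*k,(W/2-y)*k))
    return cv2.warpPerspective(I,cv2.getPerspectiveTransform(np.float32(src),np.float32(dst)),(L*k,W*k),flags=cv2.INTER_CUBIC)
E
python3 - <<'E'
from rect import *
d=grab("top");I=cv2.imread("pics/top0.png");o=[]
for c,yaw,z in(((602.3,248.3),-.262,22),((556.8,21.4),-.219,44),((571.8,-262.2),-.235,22)):
    r=np.clip(rect(d,I,c,yaw,z)*1.5,0,255).astype(np.uint8)
    cv2.rectangle(r,(50,38),(430,162),(255,255,0),1); o.append(r)
cv2.imwrite("pics/rect.png",np.vstack(o))
E
```

```text
(no output)
```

View pics/rect.png

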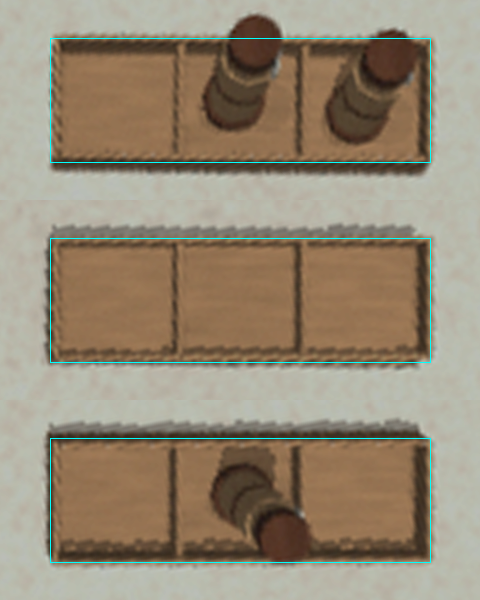

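Request:
send_rows(
  rows=[
    [[4, 17, 0, 0, 0, 0.027], [8, 34, 0, 0, 0, 0.027], [12, 44, 0, 0, 0, 0.027], [15.1, 50.3, 0, 0, 0, 0.027], [15.1, 50.3, 0, 0, 0, 0.027], [15.1, 50.3, 0, 0, 0, 0.027], [15.1, 50.3, 0, 0, 0, 0.027], [15.1, 50.3, 0, 0, 0, 0.027], [15.1, 50.3, 0, 0, 0, 0.027], [15.1, 50.3, 0, 0, 0, 0.027]],
  ],
)

```text
clock: 6.5
eef_pos: [543.2, 239.6, 251.2]
tool_rot: [-3.139, -0.002, 2.881]
force: [2.2, 0.2, -0.2]
width: 24.5
gripper_force: 58.9
```

All three outlines fit the rectified rims to within about 1 mm, so the gap centre is (542.1, 264.4). I'll settle there before descending.

Request:
send_rows(
  rows=[
    [[0, 0, 2, 0, 0, 0], [0, 0, 4, 0, 0, 0], [0, 0, 4, 0, 0, 0], [0, 0, 4, 0, 0, 0], [0, 0, 4, 0, 0, 0], [0, 0, 4, 0, 0, 0], [0, 0, 4, 0, 0, 0]],
  ],
)

```text
clock: 7.2
eef_pos: [544.8, 237.7, 213.7]
tool_rot: [3.141, 0.001, 2.88]
force: [0.9, -0.8, 0.1]
width: 24.7
gripper_force: 59.0
```

```bash
python3 g.py 542.1 264.4 103.5 2.88
python3 - <<'E'
from h import *
t=grab("top");s=grab("side")
a=cv2.resize(s["pixels"][70:200,270:420,::-1],None,fx=2.6,fy=2.6); b=cv2.resize(t["pixels"][100:230,120:270,::-1],None,fx=2.6,fy=2.6)
cv2.imwrite("pics/pre.png",np.clip(1.4*np.hstack([a,b]),0,255).astype(np.uint8))
E
```

```text
[0.961, 2.495, 11.019, 0.001, 0.001, 0.0] [544.8 237.7 213.7] 7.2
```

View pics/pre.png

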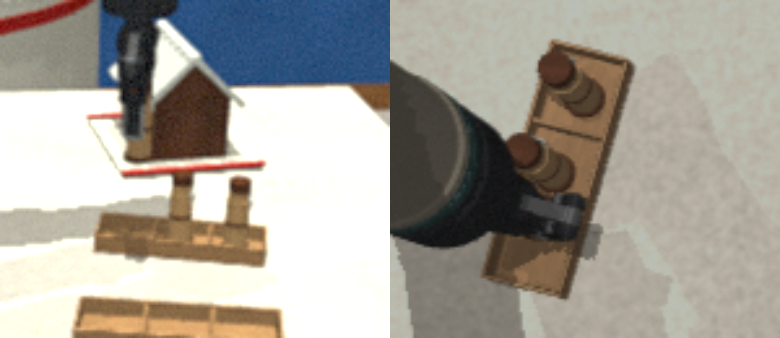

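The view shows the figure still upright in the pads. The arm stopped about 25 mm short, so I'll make that up before going down.

Request:
send_rows(
  rows=[
    [[1, 2.5, 0, 0, 0, 0], [1, 2.5, 0, 0, 0, 0], [1, 2.5, 0, 0, 0, 0], [1, 2.5, 0, 0, 0, 0], [1, 2.5, 3, 0, 0, 0], [1, 2.5, 6, 0, 0, 0], [1, 2.5, 6, 0, 0, 0], [1, 2.5, 6, 0, 0, 0]],
  ],
)

```text
clock: 8.1
eef_pos: [541.4, 263.8, 153.0]
tool_rot: [-3.141, -0.0, 2.88]
force: [0.2, 0.2, 0.5]
width: 24.7
gripper_force: 59.0
```

```bash
python3 g.py 542.1 264.4 104 2.88
```

```text
[-0.057, 0.083, 4.902, -0.001, -0.0, -0.0] [541.4 263.8 153. ] 8.1
```

Request:
send_rows(
  rows=[
    [[0, 0, 2, 0, 0, 0], [0, 0, 3.5, 0, 0, 0], [0, 0, 4.3, 0, 0, 0], [0, 0, 4.7, 0, 0, 0], [0, 0, 4.9, 0, 0, 0], [0, 0, 4.9, 0, 0, 0], [0, 0, 4.9, 0, 0, 0], [0, 0, 4.9, 0, 0, 0]],
  ],
)

```text
clock: 8.9
eef_pos: [541.4, 264.8, 104.4]
tool_rot: [3.141, 0.001, 2.881]
force: [0.3, 0.1, -1.1]
width: 24.7
gripper_force: 59.0
```

Request:
send_rows(
  rows=[
    [[0, 0, 0.1, 0, 0, 0], [0, 0, 0.1, 0, 0, 0], [0, 0, 0.1, 0, 0, 0]],
  ],
)

```text
clock: 9.2
eef_pos: [541.4, 264.7, 103.1]
tool_rot: [3.141, 0.0, 2.881]
force: [-0.1, -0.3, 0.2]
width: 24.4
gripper_force: 59.0
```

Request:
send_rows(
  rows=[
    [[0, 0, 0, 0, 0, 0], [0, 0, 0, 0, 0, 0], [0, 0, 0, 0, 0, 0], [0, 0, 0, 0, 0, 0], [0, 0, 0, 0, 0, 0], [0, 0, 0, 0, 0, 0], [0, 0, 0, 0, 0, 0], [0, 0, 0, 0, 0, 0]],
  ],
  grip=0,
)

```text
clock: 10.0
eef_pos: [541.2, 264.6, 102.9]
tool_rot: [-3.142, -0.0, 2.881]
force: [-0.8, 0.1, -0.4]
width: 84.9
gripper_force: 0.0
```

Request:
send_rows(
  rows=[
    [[0, 0, -1, 0, 0, 0], [0, 0, -3, 0, 0, 0], [0, 0, -6, 0, 0, 0], [0, 0, -10, 0, 0, 0], [0, 0, -14, 0, 0, 0], [0, 0, -17, 0, 0, 0], [0, 0, -17, 0, 0, 0], [0, 0, -17, 0, 0, 0]],
  ],
)

```text
clock: 10.8
eef_pos: [541.2, 264.7, 274.1]
tool_rot: [3.14, 0.001, 2.881]
force: [1.0, -0.1, -0.4]
width: 85.5
gripper_force: 0.0
```

```bash
python3 g.py 571.8 -262.2 270 2.907
```

```text
[-16.542, -50.117, 0.357, 0.001, 0.001, -0.026] [541.2 264.7 274.1] 10.8
```

Request:
send_rows(
  rows=[
    [[-16.5, -50.1, 0.4, 0, 0, -0.026], [-16.5, -50.1, 0.4, 0, 0, -0.026], [-16.5, -50.1, 0.4, 0, 0, -0.026], [-16.5, -50.1, 0.4, 0, 0, -0.026], [-16.5, -50.1, 0.4, 0, 0, -0.026], [-16.5, -50.1, 0.4, 0, 0, -0.026], [-16.5, -50.1, 0.4, 0, 0, -0.026], [-16.5, -50.1, 0.4, 0, 0, -0.026], [-16.5, -50.1, 0.4, 0, 0, -0.026], [-16.5, -50.1, 0.4, 0, 0, -0.026]],
  ],
)

```text
clock: 11.8
eef_pos: [568.8, -236.2, 267.4]
tool_rot: [3.141, -0.003, 2.907]
force: [1.1, -0.7, 1.0]
width: 85.4
gripper_force: 0.0
```

Request:
send_rows(
  rows=[
    [[0, 0, 0, 0, 0, 0], [0, 0, 0, 0, 0, 0], [0, 0, 0, 0, 0, 0], [0, 0, 0, 0, 0, 0]],
  ],
)

```text
clock: 12.2
eef_pos: [570.0, -232.3, 268.5]
tool_rot: [3.14, -0.001, 2.91]
force: [0.2, 0.6, -0.3]
width: 85.4
gripper_force: 0.0
```

```bash
python3 g.py 571.8 -262.2 170 2.907;  python3 - <<'E'
from rect import *
d=grab("top","pics/t4.png");I=cv2.imread("pics/t4.png");s=grab("side")
o=[]
for c,yaw,z in(((602.3,248.3),-.262,22),((571.8,-262.2),-.235,22)):
    r=np.clip(rect(d,I,c,yaw,z)*1.5,0,255).astype(np.uint8)
    cv2.rectangle(r,(50,38),(430,162),(255,255,0),1); o.append(r)
a=cv2.resize(s["pixels"][120:220,290:410,::-1],(240,200)); b=cv2.resize(s["pixels"][230:320,310:440,::-1],(240,200))
cv2.imwrite("pics/aft.png",np.hstack([np.vstack(o),np.vstack([a,b])]))
E
```

```text
[-0.877, -2.885, 9.847, 0.001, -0.001, 0.003] [ 570.  -232.3  268.5] 12.2
```

View pics/aft.png

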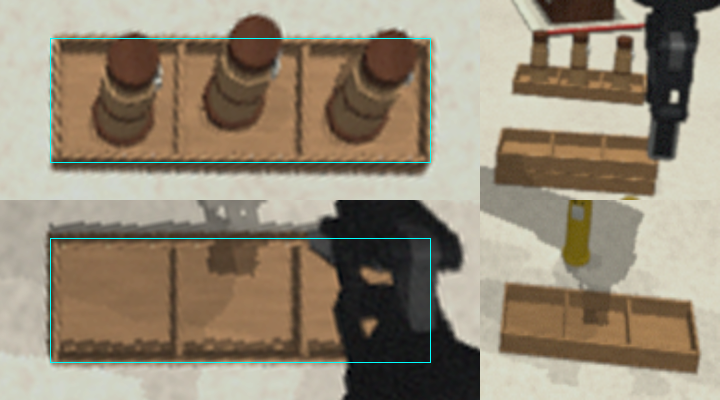

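The tray on the left is now full: three upright figures, and the tray still lies on its old outline. The emptied tray is also unmoved. The arm is 30 mm short again, so I'll make that up and go down.

Request:
send_rows(
  rows=[
    [[-0.9, -2.9, 0, 0, 0, 0], [-0.9, -2.9, 0, 0, 0, 0], [-0.9, -2.9, 3, 0, 0, 0], [-0.9, -2.9, 6, 0, 0, 0], [-0.9, -2.9, 10, 0, 0, 0], [-0.9, -2.9, 12, 0, 0, 0], [-0.9, -2.9, 12, 0, 0, 0], [-0.9, -2.9, 12, 0, 0, 0], [-0.9, -2.9, 12, 0, 0, 0]],
  ],
)

```text
clock: 13.2
eef_pos: [572.9, -265.0, 150.8]
tool_rot: [-3.141, 0.003, 2.907]
force: [0.4, -0.1, 0.7]
width: 85.3
gripper_force: 0.0
```

```bash
python3 g.py 571.8 -262.2 74 2.907
```

```text
[0.2, 0.25, 7.683, -0.0, 0.003, 0.0] [ 572.9 -265.   150.8] 13.2
```

Request:
send_rows(
  rows=[
    [[0.1, 0.2, 1.5, 0, 0, 0], [0.1, 0.2, 3, 0, 0, 0], [0.1, 0.2, 4, 0, 0, 0], [0.1, 0.2, 4, 0, 0, 0], [0.1, 0.2, 4, 0, 0, 0], [0.1, 0.2, 4, 0, 0, 0]],
  ],
)

```text
clock: 13.8
eef_pos: [571.7, -263.0, 109.6]
tool_rot: [-3.141, 0.001, 2.907]
force: [-0.3, -0.2, 0.0]
width: 85.0
gripper_force: 0.0
```

```bash
python3 g.py 571.8 -262.2 74 2.907
```

```text
[0.01, 0.079, 3.561, -0.0, 0.001, -0.0] [ 571.7 -263.   109.6] 13.8
```

Request:
send_rows(
  rows=[
    [[0, 0.1, 1, 0, 0, 0], [0, 0.1, 2, 0, 0, 0], [0, 0.1, 2.7, 0, 0, 0], [0, 0.1, 3.2, 0, 0, 0], [0, 0.1, 3.5, 0, 0, 0], [0, 0.1, 3.5, 0, 0, 0], [0, 0.1, 3.5, 0, 0, 0]],
  ],
)

```text
clock: 14.5
eef_pos: [571.7, -261.8, 74.2]
tool_rot: [-3.142, 0.0, 2.907]
force: [0.7, -0.4, -0.1]
width: 85.5
gripper_force: 0.0
```

Request:
send_rows(
  rows=[
    [[0, 0, 0, 0, 0, 0], [0, 0, 0, 0, 0, 0], [0, 0, 0, 0, 0, 0], [0, 0, 0, 0, 0, 0], [0, 0, 0, 0, 0, 0], [0, 0, 0, 0, 0, 0], [0, 0, 0, 0, 0, 0]],
  ],
  grip=255,
)

```text
clock: 15.2
eef_pos: [571.9, -261.9, 74.9]
tool_rot: [-3.141, 0.001, 2.907]
force: [-0.9, -0.0, 5.2]
width: 60.6
gripper_force: 66.7
```

Gripped at 60.6 mm. I'll lift it and look.

Request:
send_rows(
  rows=[
    [[0, 0, -0.5, 0, 0, 0], [0, 0, -1.5, 0, 0, 0], [0, 0, -3, 0, 0, 0], [0, 0, -5, 0, 0, 0], [0, 0, -8, 0, 0, 0], [0, 0, -11, 0, 0, 0], [0, 0, -12, 0, 0, 0], [0, 0, -12, 0, 0, 0], [0, 0, -12, 0, 0, 0]],
  ],
)

```text
clock: 16.1
eef_pos: [571.0, -261.3, 193.5]
tool_rot: [3.141, -0.001, 2.907]
force: [-0.0, 0.1, -1.5]
width: 60.7
gripper_force: 66.1
```

```bash
python3 g.py 556.8 21.4 195 2.923
python3 - <<'E'
from h import *
s=grab("side");t=grab("top")
a=cv2.resize(s["pixels"][100:320,260:460,::-1],None,fx=1.8,fy=1.8); b=cv2.resize(t["pixels"][80:300,370:570,::-1],None,fx=1.8,fy=1.8)
cv2.imwrite("pics/lift2.png",np.clip(1.4*np.hstack([a,b]),0,255).astype(np.uint8))
E
```

```text
[7.956, 27.168, -0.129, 0.0, -0.001, -0.016] [ 571.  -261.3  193.5] 16.1
```

View pics/lift2.png

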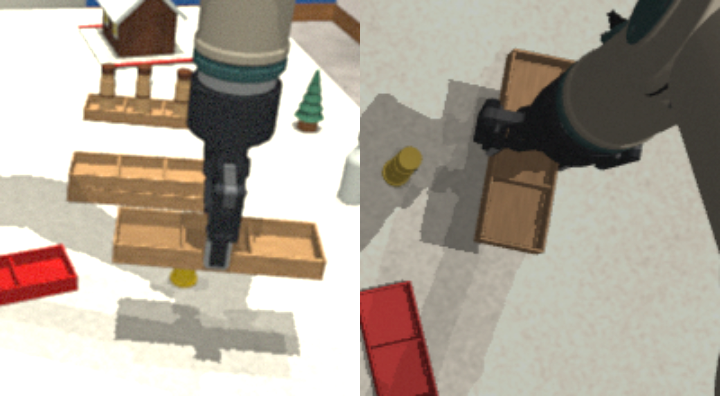

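The tray hangs level in the gripper, and the full tray and the pile are undisturbed. I'll carry it over the yellow figure with more height.

Request:
send_rows(
  rows=[
    [[0, 0, -4, 0, 0, 0], [2, 4, -5, 0, 0, -0.016], [4, 8, -5, 0, 0, -0.016], [5, 12, -5, 0, 0, -0.016], [6, 16, -5, 0, 0, -0.016], [7, 20, -5, 0, 0, -0.016], [7.5, 24, -5, 0, 0, -0.016], [8, 26, -5, 0, 0, -0.016], [8, 27.2, -5, 0, 0, -0.016], [8, 27.2, -5, 0, 0, -0.016]],
  ],
)

```text
clock: 17.2
eef_pos: [557.1, 23.0, 243.2]
tool_rot: [3.141, -0.001, 2.925]
force: [-0.1, 0.1, -0.5]
width: 60.4
gripper_force: 66.0
```

Request:
send_rows(
  rows=[
    [[0, 0, 2, 0, 0, 0], [0, 0, 4, 0, 0, 0], [0, 0, 5, 0, 0, 0], [0, 0, 5, 0, 0, 0], [0, 0, 5, 0, 0, 0]],
  ],
)

```text
clock: 17.7
eef_pos: [557.3, 20.4, 194.3]
tool_rot: [-3.141, 0.0, 2.921]
force: [-0.9, -0.2, -1.0]
width: 60.4
gripper_force: 66.0
```

```bash
python3 g.py 556.8 21.4 119 2.923
```

```text
[0.075, 0.094, 7.53, -0.0, 0.0, -0.002] [557.3  20.4 194.3] 17.7
```

Request:
send_rows(
  rows=[
    [[0, 0, 2, 0, 0, 0], [0, 0, 4, 0, 0, 0], [0, 0, 5.5, 0, 0, 0], [0, 0, 6.2, 0, 0, 0], [0, 0, 6.2, 0, 0, 0], [0, 0, 6.2, 0, 0, 0], [0, 0, 6.2, 0, 0, 0]],
  ],
)

```text
clock: 18.4
eef_pos: [557.8, 21.4, 133.1]
tool_rot: [3.141, 0.002, 2.923]
force: [0.3, -0.6, -1.2]
width: 60.3
gripper_force: 66.1
```

```bash
python3 g.py 556.8 21.4 119 2.923;  python3 - <<'E'
from rect import *
d=grab("top","pics/t5.png");I=cv2.imread("pics/t5.png");s=grab("side")
st=ctrl.read_state()["eef_pos"];z=st[2]-74.7+22
r=np.clip(rect(d,I,(st[0],st[1]),-.219,z)*1.5,0,255).astype(np.uint8)
cv2.rectangle(r,(50,38),(430,162),(255,255,0),1)
a=cv2.resize(s["pixels"][150:225,280:400,::-1],(480,300),interpolation=cv2.INTER_CUBIC)
cv2.imwrite("pics/place.png",np.vstack([r,a]))
E
```

```text
[0.096, -0.024, 1.414, 0.001, 0.002, -0.0] [557.8  21.4 133.1] 18.4
```

View pics/place.png

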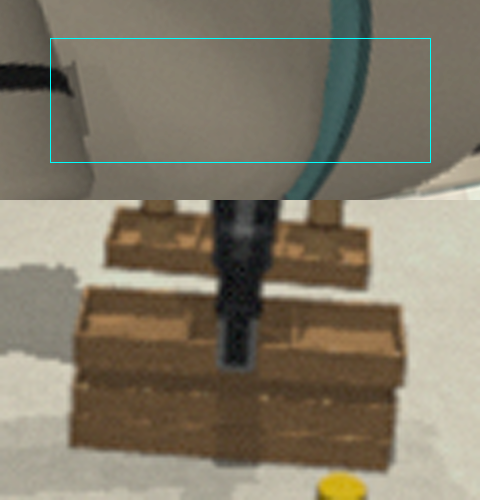

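The side view shows the tray level about 13 mm above the pile and lined up with it. That was my last picture, so from here I check by numbers.

Request:
send_rows(
  rows=[
    [[0.07, 0, 0.5, 0, 0, 0], [0.07, 0, 0.9, 0, 0, 0], [0.07, 0, 1.1, 0, 0, 0], [0.07, 0, 1.2, 0, 0, 0], [0.07, 0, 1.3, 0, 0, 0], [0.07, 0, 1.3, 0, 0, 0], [0.07, 0, 1.3, 0, 0, 0]],
  ],
)

```text
clock: 19.2
eef_pos: [556.4, 21.6, 119.1]
tool_rot: [3.142, 0.0, 2.923]
force: [-0.6, -0.2, -1.8]
width: 60.2
gripper_force: 66.1
```

```bash
python3 g.py 556.8 21.4 119 2.923
```

```text
[-0.043, -0.01, 0.012, 0.0, 0.0, -0.0] [556.4  21.6 119.1] 19.2
```

Request:
send_rows(
  rows=[
    [[0, 0, 0.05, 0, 0, 0], [0, 0, 0.1, 0, 0, 0], [0, 0, 0.1, 0, 0, 0], [0, 0, 0.1, 0, 0, 0]],
  ],
)

```text
clock: 19.6
eef_pos: [556.4, 21.6, 118.8]
tool_rot: [3.141, 0.0, 2.923]
force: [-1.2, 0.2, 5.0]
width: 60.2
gripper_force: 66.9
```

Request:
send_rows(
  rows=[
    [[0, 0, 0, 0, 0, 0], [0, 0, 0, 0, 0, 0], [0, 0, 0, 0, 0, 0], [0, 0, 0, 0, 0, 0], [0, 0, 0, 0, 0, 0], [0, 0, 0, 0, 0, 0], [0, 0, 0, 0, 0, 0]],
  ],
  grip=0,
)

```text
clock: 20.3
eef_pos: [556.4, 21.6, 118.1]
tool_rot: [-3.142, -0.0, 2.923]
force: [0.4, 0.6, -0.2]
width: 85.1
gripper_force: 0.0
```

Request:
send_rows(
  rows=[
    [[0, 0, -0.5, 0, 0, 0], [0, 0, -2, 0, 0, 0], [0, 0, -4, 0, 0, 0], [0, 0, -7, 0, 0, 0], [0, 0, -11, 0, 0, 0], [0, 0, -15, 0, 0, 0], [0, 0, -18, 0, 0, 0], [0, 0, -18, 0, 0, 0]],
  ],
)

```text
clock: 21.1
eef_pos: [558.6, 21.5, 302.9]
tool_rot: [3.139, 0.009, 2.923]
force: [0.1, 0.1, -0.4]
width: 85.5
gripper_force: 0.0
```

Request:
send_rows(
  rows=[
    [[0, -5, 0, 0, 0, 0], [0, -10, 0, 0, 0, 0], [0, -15, 0, 0, 0, 0], [0, -20, 0, 0, 0, 0], [0, -25, 0, 0, 0, 0], [0, -30, 0, 0, 0, 0], [0, -30, 0, 0, 0, 0], [0, -30, 0, 0, 0, 0], [0, -30, 0, 0, 0, 0], [0, -30, 0, 0, 0, 0]],
  ],
)

```text
clock: 22.1
eef_pos: [491.8, -269.3, 297.8]
tool_rot: [3.141, -0.001, 2.926]
force: [-0.1, 1.1, 0.2]
width: 85.3
gripper_force: 0.0
```

Run:
```python
from m import *
from rect import rect
t=grab("top","pics/t6.png");s=grab("side","pics/s6.png");t0=cv2.imread("pics/top0.png");I=cv2.imread("pics/t6.png")
for c in blobs(t,(140,100,345,250)):
    hull=cv2.convexHull(c);M=cv2.moments(c)
    for z in((66,) if M['m10']/M['m00']>250 else (22,)):
        w=np.array([onz(t,u,v,z)[:2] for u,v in hull[:,0]],np.float32)
        print("top z",z,[np.round(q,1) for q in cv2.minAreaRect(w)],cv2.approxPolyDP(hull,4,True)[:,0].tolist())
print([cv2.approxPolyDP(cv2.convexHull(c),3,True)[:,0].tolist() for c in blobs(s,(290,120,450,240))])
S0=cv2.imread("pics/side0.png");S=cv2.imread("pics/s6.png")
# did the lower part of the pile / full tray move? difference to first pictures
f=lambda a,b,r:round(float(cv2.absdiff(a,b)[r[1]:r[3],r[0]:r[2]].mean()),1)
print("pile lower side face",f(S0,S,(296,200,380,217)),"full tray b,c top",f(t0,I,(165,112,215,180)),"ref",f(t0,I,(200,20,330,60)))
# expected side projections of stacked tray rim corners (z=66) and of the pile's (44)
c,y=np.array([556.8,21.4]),-.219;R=np.array([[np.cos(y),-np.sin(y)],[np.sin(y),np.cos(y)]])
for z in(0,66):print(z,[np.round(proj(s,[*(c+R@(a*95,b*31)),z])).tolist() for a,b in((-1,-1),(1,-1),(1,1),(-1,1))], [np.round(proj(t,[*(c+R@(a*95,b*31)),z])).tolist() for a,b in((-1,-1),(1,-1),(1,1),(-1,1))])
```

```text
top z 66 [array([555.9,  19.9]), array([ 62.8, 193.1]), np.float64(77.6)] [[294, 130], [324, 135], [304, 235], [273, 227]]
top z 22 [array([604.4, 251.4]), array([ 77.5, 189.8]), np.float64(74.3)] [[182, 115], [212, 124], [187, 214], [155, 206], [164, 155]]
[[[300, 178], [377, 181], [376, 216], [298, 211]], [[364, 138], [372, 157], [370, 171], [347, 169], [347, 160], [359, 139]]]
pile lower side face 5.9 full tray b,c top 5.4 ref 7.1
0 [[297.0, 212.0], [377.0, 218.0], [376.0, 204.0], [300.0, 199.0]] [[305.0, 236.0], [324.0, 144.0], [294.0, 138.0], [275.0, 230.0]]
66 [[297.0, 188.0], [380.0, 194.0], [379.0, 181.0], [300.0, 176.0]] [[305.0, 234.0], [325.0, 136.0], [292.0, 129.0], [272.0, 228.0]]
```

Run:
```python
import cv2
from h import ctrl
a=cv2.imread("pics/t4.png");b=cv2.imread("pics/t6.png")
d=cv2.absdiff(a,b)[110:218,150:218].mean(); print("full tray change since placing",d)
if d<12: print(ctrl.finish_job())
```

```text
full tray change since placing 5.169480755265069
the job is handed in; nothing more can be done
None
```

The job is handed in at about 22 s of the 64 s allowed: the single nutcracker stands upright in the formerly empty pocket, the emptied tray is stacked right way up on the pile to within about 1–2 mm, and the full tray, its other two nutcrackers and the pile show no movement in the camera checks.

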